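# Open the child-resistant descaler tub on the microwave cart

## Robot

A 7-joint arm with a two-finger parallel gripper is mounted at the origin on the work surface. World frame = base frame: x ahead of the robot, y to its left, z up, the work surface at z = 0. Lengths are in mm, angles in rad, forces in N, time in s.
With the tool pointing down it reaches from about 400 to 900 mm from the base axis. Payload 5.5 kg.
Tool frame: the origin (TCP) lies midway between the tips of the shut fingers; the grasp point (between the pads) lies 19 mm behind it; z points along the fingers, y is the line along which they close (so a half turn about z gives the same grasp; the last joint's range is limited). The gripper opens to 85 mm and grips with 20 to 120 N. Pads are 22 mm wide; open, the fingers measure 114 mm over their backs; the gripper's body (76 mm by 85 mm) begins 54 mm behind the grasp point. The pads swing forward as they close: fully open they stand 13 mm farther back than shut.
Start: joints at [1.572, 0.501, -0.427, 1.55, 0.221, 1.138, -0.21], TCP at [168.266, -627.842, 231.31] pointing down, gripper open.
Joint ranges: [-2.88, 2.88], [-0.31, 2.03], [-1.54, 1.56], [0.2, 2.42], [-1.41, 4.55], [0.19, 2.02], [-2.57, 2.57]. Speed limits (rad/s): [2.57, 2.57, 3.14, 3.14, 3.14, 3.14, 3.14].

## Interface

Orientations are given as a rotation vector (axis times angle).
In Python, from plant import bot gives the robot as it stands.
- The arm moves only by the tool drive_tool, never from a script. Its argument "rows" is a list of rows, each an object of numbers: "wx", "wy", "wz": the turn, a rotation vector about the tool's x, y, z in degrees; "dx", "dy", "dz": the shift along the tool's x, y, z in cm; "grip": the finger opening in cm, from 0 to 8.54. In form: [{"wx": .., "wy": .., "wz": .., "dx": .., "dy": .., "dz": .., "grip": ..}, ...]. A call has exactly 10 rows; each row is the pose to reach, as a shift and turn from the pose commanded when the call began, along the tool's axes at that moment; what a row does not reach only later rows make up. A row lasts 1/12 s, in which the tool goes at most 41.7 mm and 7.16 degrees, less where a joint would pass 70% of its speed; a pose out of reach is approached as far as the arm can. A call with a gripper value outside its range is refused whole. The fingers move at their own pace and stop on an object; the grip force is fixed at half the most. Time passes only in rows, so rows that repeat a pose let the fingers close, or fill a call up. It gives the time, the measured TCP pose, the force, the opening and the grip force at its end, in the units of the state.
- bot.observe(): the state, without advancing time (a new reading comes with each control period).
- bot.grab_frame(name): name is "side" or "top"; returns a dict with "img" (384x512x3 uint8, red, green, blue), "camera_matrix" (3x3 intrinsics, pixels), "R" (3x3) and "t" (3): a world point X has camera coordinates R X + t. Camera axes: x right, y down, z forward; pixel columns grow to the right and rows downward; lengths in mm; the calibration is good to about 2 mm. A picture is of the moment at which its call begins. There is no depth.
- bot.sign_off(): hands the job in; it is judged then, once.
The state is a dict: "time": time; "joint_pos": joint angles; "joint_vel": joint speeds; "tau": joint torques, N m; "tcp_pos": TCP position; "eef_rot": TCP orientation; "wrist_force": force on the tool from outside, world axes, zero at the start; "torque": the same for the moment, N m; "grip_width": opening from 0.0 (shut) to 1.0 (fully open); "grip_force": force on a finger pad.
Only numpy, scipy, OpenCV 4.12 (cv2) and the standard library are available. Lean on these libraries where they do the work, as an engineer would, in place of code of your own. Each camera call takes 0.05 s, during which the arm holds its last target. There are 200 camera calls.

## Task

Open the short, wide square tub of descaling tablets on the grey tray: push its child-resistant cap firmly down and, keeping it down, turn it anticlockwise (seen from above) as far as it goes, then let go so that the loosened cap springs back up. Leave the cap of the taller, narrower tub closed.

Things in the scene. Friction and masses are not known exactly. Their poses are not given: they have to be found in the camera images.
- low_tub: The SHORT WIDE tub, the one to open: white plastic, 66 mm square, 52 mm high to its flat shoulder, then a 36 mm neck and the cap. Origin: centre of its underside, z up. Held fast in a square holder on the fixed grey tray (250 x 340 mm, rim 16 mm high, floor 4 mm thick), so it cannot turn or move. A loose egg cup (46 mm wide, 58 mm high) and a low glass dish stand about 10 cm from it.
- low_cap_top (a point): Centre of the top of the short tub's round ribbed white cap, on its upright turning axis; z up. Cap 46 mm in diameter, 28 mm tall, top 92 mm above the tray floor; its foot is 12 mm above the shoulder, so fingertips over 30 mm below the cap's top would hit the shoulder once it is pressed. A grey bar on top (-x axis) points at a grey mark on the shoulder when closed.
- low_cap (a joint): Turn of the short tub's cap, rad: 0 closed, grows anticlockwise seen from above, end stop at 1.2 (70 degrees). Locked by a hidden lug (0.1 rad of play) unless pressed down at least 4 mm; from 0.65 on it is past the lug, springs up when let go and stays turned. Turning takes about 0.1 N m.
- low_press (a joint): How far the short tub's cap is pressed down, m: 0 up, 0.007 fully down. Spring: starts to give at 6 N, about 11 N at 4 mm, 14.5 N fully down; it springs back up when let go.
- tall_cap (a joint): Turn, rad, of the cap of the other, TALL NARROW tub (46 mm square, cap 36 mm in diameter, its top 126 mm above the tray floor), with the same kind of lock, on the same tray 14 to 20 cm from the short tub, on either side of it. 0 is closed; to be left closed.
Mind the look-alikes: they are no part of the job. What is shaped like the part that bears tall_cap but blue or red is not meant.

How it is judged (in metres and radians):
On the way, in this order (a step that is already met when the one before it is completed fails the run):
1. the short tub's cap is pressed down at least 4 mm while still closed (value of joint low_press above 0.004 m and value of joint low_cap below 0.2 rad), for 0.05 s.
2. the short tub's cap is turned past 1.0 rad (value of joint low_cap above 1 rad), for 0.1 s.
At the end, for the whole second after the job is handed in: The short tub's cap stands turned anticlockwise by more than 1.0 rad (of 1.2), at rest and sprung back up (less than 1.5 mm down); the tall tub's cap is still closed (turned less than 0.15 rad) (value of joint low_cap above 1 rad and value of joint low_press below 0.0015 m and velocity of joint low_cap between -0.05 and 0.05 rad/s and value of joint tall_cap below 0.15 rad); the robot touches nothing.
It fails at once if the tall tub's cap is turned open (0.15 rad or more) (value of joint tall_cap above 0.15 rad).
It also fails if it takes over 32 s, if anything falls off the work surface, if the arm or the gripper's body presses on something with over 40 N, if the wrist force passes 120 N, or if a joint passes its speed limit or range.

## Working session

There is one attempt and no reset: what is moved stays moved. The work goes in short steps, Python scripts to look and compute and a tool call to move; the robot and the scene stay as the last step left them, time stands still between calls to the robot, and variables do not carry over. Pictures are saved under pics/ and viewed, at most 10 in all, crops included, and the job is handed in when it is done.

Besides the shell and the picture viewer there is one more tool, called after ">>>" as name(argument=value, ...) on one line, values as JSON. drive_tool: Moves the arm, as the interface text tells. Its arguments: {"type":"object","properties":{"rows":{"type":"array","items":{"type":"object","properties":{"wx":{"type":"number"},"wy":{"type":"number"},"wz":{"type":"number"},"dx":{"type":"number"},"dy":{"type":"number"},"dz":{"type":"number"},"grip":{"type":"number"}}}}},"required":["rows"]}

```bash
ls; mkdir -p pics
python3 - <<'E'
from plant import bot
import cv2,numpy as np
for n in("top","side"):
    f=bot.grab_frame(n); cv2.imwrite(f"pics/{n}0.png",f["img"][:,:,::-1]); np.savez(f"{n}.npz",**f)
    print(n,f["camera_matrix"].tolist(),(-f["R"].T@f["t"]).round(0),f["R"].round(2).tolist())
s=bot.observe(); print(s)
E
```

```text
pics
top [[392.88732093121405, 0.0, 251.76218799360723], [0.0, 392.88732093121405, 191.01071913791816], [0.0, 0.0, 1.0]] [590.  20. 816.] [[-0.01, -1.0, -0.0], [-1.0, 0.01, -0.03], [0.03, 0.0, -1.0]]
side [[441.0953194975421, 0.0, 260.68925975094555], [0.0, 441.0953194975421, 191.2230446052745], [0.0, 0.0, 1.0]] [ 301. -448.  666.] [[0.82, -0.57, -0.02], [-0.42, -0.58, -0.7], [0.39, 0.58, -0.72]]
{'time': 0.1, 'joint_pos': array([ 1.57220146,  0.5017892 , -0.4267968 ,  1.55135884,  0.22077148,
        1.13831806, -0.21027525]), 'joint_vel': array([ 0.0008434 , -0.00226039,  0.00079323, -0.00088553,  0.00127765,
       -0.00066353, -0.00167881]), 'tau': array([-1.20927062e-02, -5.70800364e+01, -5.83925754e+00, -2.81741631e+01,
        1.03625425e-02,  5.50442594e-03,  1.39145570e-05]), 'tcp_pos': array([ 168.02728701, -627.23928875,  230.33454365]), 'eef_rot': array([-3.11290153e+00, -4.09900226e-01,  2.40970314e-04]), 'wrist_force': array([-0.59790524,  0.04682965,  1.34032916]), 'torque': array([-0.01570791, -0.03036663,  0.00553804]), 'grip_force': 0.0, 'grip_width': 0.9983309756305614}
```

View pics/top0.png

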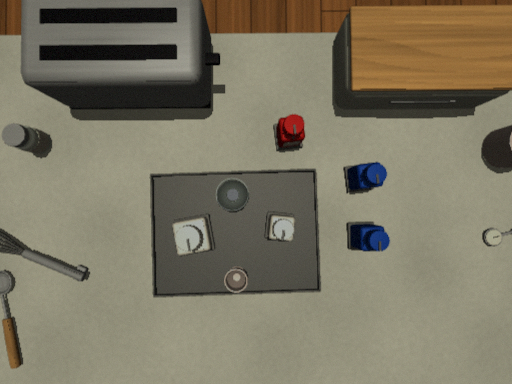

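View pics/side0.png

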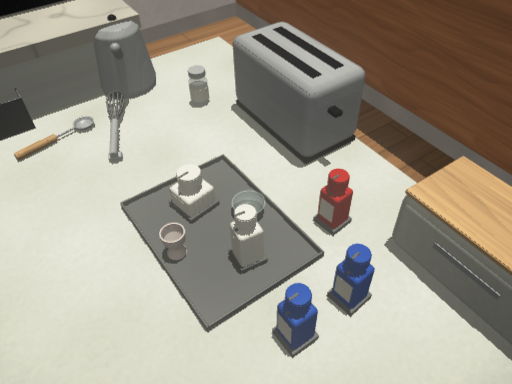

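The top view shows the wide white tub at about (191,237) on the tray. The tall narrow tub is at (282,228), the glass dish at (233,195) and the egg cup at (236,280). In the side view the short tub's cap is at about (189,175). I'll enlarge both.

Run:
```python
import cv2
a=cv2.imread("pics/top0.png")[205:265,160:220]; b=cv2.imread("pics/side0.png")[155:225,155:225]
a=cv2.resize(a,(400,400),interpolation=cv2.INTER_CUBIC); b=cv2.resize(b,(400,400),interpolation=cv2.INTER_CUBIC)
cv2.imwrite("pics/crop.png",cv2.hconcat([a,b]))
```

```text
(no output)
```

View pics/crop.png

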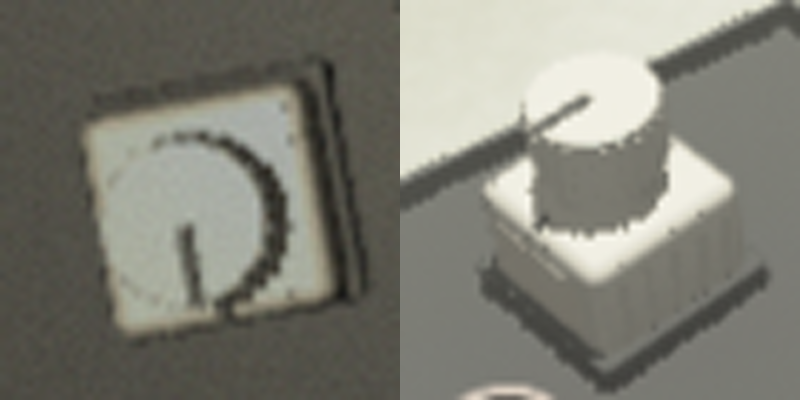

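```bash
cat > h.py <<'E'
import numpy as np
F={n:dict(np.load(n+".npz")) for n in("top","side")}
def at(n,u,v,z):
    f=F[n];R,t=f["R"],f["t"];c=-R.T@t
    d=R.T@np.linalg.solve(f["camera_matrix"],[u,v,1]);return c+d*(z-c[2])/d[2]
def proj(n,X):
    f=F[n];p=f["camera_matrix"]@(f["R"]@np.array(X)+f["t"]);return p[:2]/p[2]
def tri(ut,us):
    A=[];b=[]
    for n,u in(("top",ut),("side",us)):
        f=F[n];P=f["camera_matrix"]@np.c_[f["R"],f["t"]]
        for i in(0,1):
            r=P[i]-u[i]*P[2];A.append(r[:3]);b.append(-r[3])
    return np.linalg.lstsq(np.array(A)/1e3,np.array(b)/1e3,rcond=None)[0]
E
python3 - <<'E'
from h import *
from scipy.spatial.transform import Rotation as Ro
t=(160+186/6.667-.4,205+220/6.667-.4); s=(155+192/5.714-.4,155+99/5.714-.4)
print(t,s,"tri",tri(t,s).round(1),"z96",at("top",*t,96).round(1),at("side",*s,96).round(1))
c=at("top",*t,96)
e=at("top",160+195/6.667-.4,205+303/6.667-.4,96); print("bar dir deg",np.degrees(np.arctan2(*(e-c)[[1,0]])),np.linalg.norm(e-c))
for n,p in(("tall",(282,226.5)),):print(n,at("top",*p,130).round(0))
print("egg",at("top",236,280,62).round(0),"dish",at("top",233,195,20).round(0))
# tub shoulder edges top crop: corners
cr=[(85,128),(295,85),(335,295),(125,335)]
q=np.array([at("top",160+a/6.667-.4,205+b/6.667-.4,56) for a,b in cr]);print(q.round(0),q.mean(0).round(1))
R=Ro.from_rotvec([-3.1129,-.4099,.00024]).as_matrix();print(R.round(3))
E
```

```text
(187.4986050697465, 237.59835008249587) (188.2016800840042, 171.92586629331467) tri [527.8 138.6  93.6] z96 [528.  138.2  96. ] [526.9 136.1  96. ]
bar dir deg -173.9139907497197 22.786614184709137
tall [549. -32. 130.]
egg [444.  52.  62.] dish [607.  58.  20.]
[[551. 174.  56.]
 [563. 113.  56.]
 [503. 102.  56.]
 [492. 162.  56.]] [527.2 137.9  56. ]
[[ 0.966  0.259 -0.   ]
 [ 0.259 -0.966  0.002]
 [ 0.    -0.002 -1.   ]]
```

The cap centre is near (527.5, 138), and triangulation puts its top at about 94–96 mm, against the 96 mm expected. The tall tub is 171 mm away, which fits the 14–20 cm given. I'll go there by a waypoint.

>>> drive_tool(rows=[{"dx": 3.6,"dy": -2.6,"wz": -4,"grip": 8.5},{"dx": 7.2,"dy": -5.2,"wz": -8,"grip": 8.5},{"dx": 10.8,"dy": -7.8,"wz": -12,"grip": 8.5},{"dx": 14.4,"dy": -10.4,"wz": -16,"grip": 8.5},{"dx": 18,"dy": -13,"wz": -20,"grip": 8.5},{"dx": 21.6,"dy": -15.6,"wz": -24,"grip": 8.5},{"dx": 25.2,"dy": -18.2,"wz": -28,"grip": 8.5},{"dx": 28.8,"dy": -20.8,"wz": -32,"grip": 8.5},{"dx": 32,"dy": -23.4,"wz": -36,"grip": 8.5},{"dx": 35,"dy": -26,"wz": -40,"grip": 8.5}])

```text
validation failed for argument at $.ro...
```

```bash
cat > go.py <<'E'
import sys,numpy as np
from plant import bot
from scipy.spatial.transform import Rotation as Ro
s=bot.observe();R=Ro.from_rotvec(s["eef_rot"]).as_matrix()
print("t",s["time"],"tcp",s["tcp_pos"].round(1),"yaw",np.degrees(np.arctan2(R[1,0],R[0,0])).round(2),"tool z",R[:,2].round(3),"q",s["joint_pos"].round(2))
print("F",s["wrist_force"].round(1),"M",s["torque"].round(2),"grip",s["grip_width"].round(3)*85,s["grip_force"])
if len(sys.argv)>3: print("d cm",(R.T@(np.array(sys.argv[1:4],float)-s["tcp_pos"])/10).round(2))
E
python3 go.py 527.5 138 180
```

```text
t 0.1 tcp [ 168.  -627.2  230.3] yaw 15.0 tool z [-0.     0.002 -1.   ] q [ 1.57  0.5  -0.43  1.55  0.22  1.14 -0.21]Traceback (most recent call last):
  File "go.py", line 6, in <module>
    print("F",s["wrist_force"].round(1),"M",s["torque"].round(2),"grip",s["grip_width"].round(3)*85,s["grip_force"])
                                                                        ^^^^^^^^^^^^^^^^^^^^^
AttributeError: 'float' object has no attribute 'round'
```

The move was refused, perhaps because rows need all seven fields. I'll retry with every field filled in.

>>> drive_tool(rows=[{"wx": 0,"wy": 0,"wz": -4,"dx": 3.6,"dy": -2.6,"dz": 0,"grip": 8.5},{"wx": 0,"wy": 0,"wz": -8,"dx": 7.2,"dy": -5.2,"dz": 0,"grip": 8.5},{"wx": 0,"wy": 0,"wz": -12,"dx": 10.8,"dy": -7.8,"dz": 0,"grip": 8.5},{"wx": 0,"wy": 0,"wz": -16,"dx": 14.4,"dy": -10.4,"dz": 0,"grip": 8.5},{"wx": 0,"wy": 0,"wz": -20,"dx": 18,"dy": -13,"dz": 0,"grip": 8.5},{"wx": 0,"wy": 0,"wz": -24,"dx": 21.6,"dy": -15.6,"dz": 0,"grip": 8.5},{"wx": 0,"wy": 0,"wz": -28,"dx": 25.2,"dy": -18.2,"dz": 0,"grip": 8.5},{"wx": 0,"wy": 0,"wz": -32,"dx": 28.8,"dy": -20.8,"dz": 0,"grip": 8.5},{"wx": 0,"wy": 0,"wz": -36,"dx": 32,"dy": -23.4,"dz": 0,"grip": 8.5},{"wx": 0,"wy": 0,"wz": -40,"dx": 35,"dy": -26,"dz": 0,"grip": 8.5}])

```text
time: 0.93
tcp_pos: [428.6, -300.4, 231.2]
eef_rot: [2.784, 1.455, -0.0]
wrist_force: [0.2, -0.9, 0.4]
grip_width: 0.998
grip_force: 0.0
```

```bash
sed -i 's/s\["grip_width"\].round(3)\*85/round(s["grip_width"]*85,1)/' go.py; python3 go.py 527.5 138 180
```

```text
t 0.9333 tcp [ 428.6 -300.4  231.2] yaw 55.18 tool z [-0. -0. -1.] q [ 1.18  0.32 -0.74  1.86  0.25  1.05 -0.27]
F [ 0.2 -0.9  0.4] M [ 0.   -0.07 -0.02] grip 84.9 0.0
d cm [ 41.64 -16.91   5.11]
```

>>> drive_tool(rows=[{"wx": 0,"wy": 0,"wz": 0,"dx": 3.8,"dy": -1.6,"dz": 0,"grip": 8.5},{"wx": 0,"wy": 0,"wz": 0,"dx": 7.6,"dy": -3.2,"dz": 0,"grip": 8.5},{"wx": 0,"wy": 0,"wz": 0,"dx": 11.4,"dy": -4.8,"dz": 0,"grip": 8.5},{"wx": 0,"wy": 0,"wz": 0,"dx": 15.2,"dy": -6.4,"dz": 0,"grip": 8.5},{"wx": 0,"wy": 0,"wz": 0,"dx": 19,"dy": -8,"dz": 0,"grip": 8.5},{"wx": 0,"wy": 0,"wz": 0,"dx": 22.8,"dy": -9.6,"dz": 0,"grip": 8.5},{"wx": 0,"wy": 0,"wz": 0,"dx": 26.6,"dy": -11.2,"dz": 0,"grip": 8.5},{"wx": 0,"wy": 0,"wz": 0,"dx": 30.4,"dy": -12.8,"dz": 0,"grip": 8.5},{"wx": 0,"wy": 0,"wz": 0,"dx": 34.2,"dy": -14.4,"dz": 0,"grip": 8.5},{"wx": 0,"wy": 0,"wz": 0,"dx": 38,"dy": -16,"dz": 0,"grip": 8.5}])

```text
time: 1.77
tcp_pos: [514.6, 102.6, 231.1]
eef_rot: [2.787, 1.45, -0.001]
wrist_force: [1.1, -0.0, 0.1]
grip_width: 0.992
grip_force: 0.0
```

```bash
python3 go.py 527.5 138 180
```

```text
t 1.7667 tcp [514.6 102.6 231.1] yaw 54.96 tool z [-0.    -0.001 -1.   ] q [ 0.48  0.37 -0.9   1.85  0.33  1.07 -1.15]
F [ 1.1 -0.   0.1] M [-0.03 -0.08  0.  ] grip 84.3 0.0
d cm [ 3.65 -0.97  5.11]
```

>>> drive_tool(rows=[{"wx": 0,"wy": 0,"wz": 0,"dx": 1,"dy": -0.6,"dz": 1,"grip": 8.5},{"wx": 0,"wy": 0,"wz": 0,"dx": 1.8,"dy": -1.1,"dz": 3,"grip": 8.5},{"wx": 0,"wy": 0,"wz": 0,"dx": 1.8,"dy": -1.1,"dz": 6,"grip": 8.5},{"wx": 0,"wy": 0,"wz": 0,"dx": 1.8,"dy": -1.1,"dz": 8,"grip": 8.5},{"wx": 0,"wy": 0,"wz": 0,"dx": 1.8,"dy": -1.1,"dz": 9.5,"grip": 8.5},{"wx": 0,"wy": 0,"wz": 0,"dx": 1.8,"dy": -1.1,"dz": 10.5,"grip": 8.5},{"wx": 0,"wy": 0,"wz": 0,"dx": 1.8,"dy": -1.1,"dz": 11,"grip": 8.5},{"wx": 0,"wy": 0,"wz": 0,"dx": 1.8,"dy": -1.1,"dz": 11,"grip": 8.5},{"wx": 0,"wy": 0,"wz": 0,"dx": 1.8,"dy": -1.1,"dz": 11,"grip": 8.5},{"wx": 0,"wy": 0,"wz": 0,"dx": 1.8,"dy": -1.1,"dz": 11,"grip": 8.5}])

```text
time: 2.6
tcp_pos: [516.9, 122.3, 122.3]
eef_rot: [2.786, 1.45, 0.003]
wrist_force: [-0.4, -0.3, -0.2]
grip_width: 0.992
grip_force: 0.0
```

```bash
python3 go.py 527.5 138 76
python3 - <<'E'
from plant import bot
import cv2
a=bot.grab_frame("side")["img"][90:240,115:265,::-1];b=bot.grab_frame("top")["img"][165:315,115:265,::-1]
cv2.imwrite("pics/c2.png",cv2.resize(cv2.hconcat([a,b]),(800,400),interpolation=cv2.INTER_CUBIC))
E
```

```text
t 2.6 tcp [516.9 122.3 122.3] yaw 54.99 tool z [ 0.002  0.    -1.   ] q [ 0.35  0.53 -0.8   1.93  0.48  0.88 -1.31]
F [-0.4 -0.3 -0.2] M [-0.03 -0.02 -0.02] grip 84.3 0.0
d cm [ 1.89 -0.04  4.63]
```

View pics/c2.png

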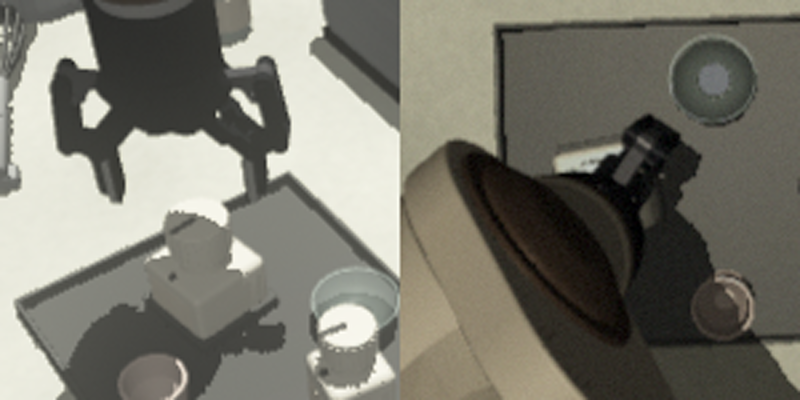

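The side view shows the open gripper above and beside the short cap, and the tall tub clear of it. The arm sits about 19 mm off along tool x, which agrees with the readout. I'll correct that, then descend.

>>> drive_tool(rows=[{"wx": 0,"wy": 0,"wz": 0,"dx": 1,"dy": 0,"dz": 0,"grip": 8.5},{"wx": 0,"wy": 0,"wz": 0,"dx": 1.9,"dy": 0,"dz": 0,"grip": 8.5},{"wx": 0,"wy": 0,"wz": 0,"dx": 1.9,"dy": 0,"dz": 0,"grip": 8.5},{"wx": 0,"wy": 0,"wz": 0,"dx": 1.9,"dy": 0,"dz": 0,"grip": 8.5},{"wx": 0,"wy": 0,"wz": 0,"dx": 1.9,"dy": 0,"dz": 0,"grip": 8.5},{"wx": 0,"wy": 0,"wz": 0,"dx": 1.9,"dy": 0,"dz": 0.5,"grip": 8.5},{"wx": 0,"wy": 0,"wz": 0,"dx": 1.9,"dy": 0,"dz": 1,"grip": 8.5},{"wx": 0,"wy": 0,"wz": 0,"dx": 1.9,"dy": 0,"dz": 1.5,"grip": 8.5},{"wx": 0,"wy": 0,"wz": 0,"dx": 1.9,"dy": 0,"dz": 1.5,"grip": 8.5},{"wx": 0,"wy": 0,"wz": 0,"dx": 1.9,"dy": 0,"dz": 1.5,"grip": 8.5}])

```text
time: 3.53
tcp_pos: [526.4, 137.4, 105.6]
eef_rot: [-2.786, -1.45, 0.002]
wrist_force: [-0.1, -0.5, -0.2]
grip_width: 0.994
grip_force: 0.0
```

```bash
python3 go.py 527.5 138 72
python3 - <<'E'
from plant import bot
from h import *
import cv2
a=bot.grab_frame("side")["img"][105:225,125:245,::-1]
cv2.imwrite("pics/c3.png",cv2.resize(a,(600,600),interpolation=cv2.INTER_CUBIC))
s=bot.observe()
for X in(s["tcp_pos"],[527.5,138,96]): print(((proj("side",X)-[125,105]+.5)*5).round())
E
```

```text
t 3.5333 tcp [526.4 137.4 105.6] yaw 55.0 tool z [-0.001 -0.    -1.   ] q [ 0.3   0.57 -0.78  1.91  0.52  0.87 -1.35]
F [-0.1 -0.5 -0.2] M [ 0.02 -0.01  0.01] grip 84.5 0.0
d cm [0.12 0.06 3.36]
[313. 316.]
[317. 334.]
```

View pics/c3.png

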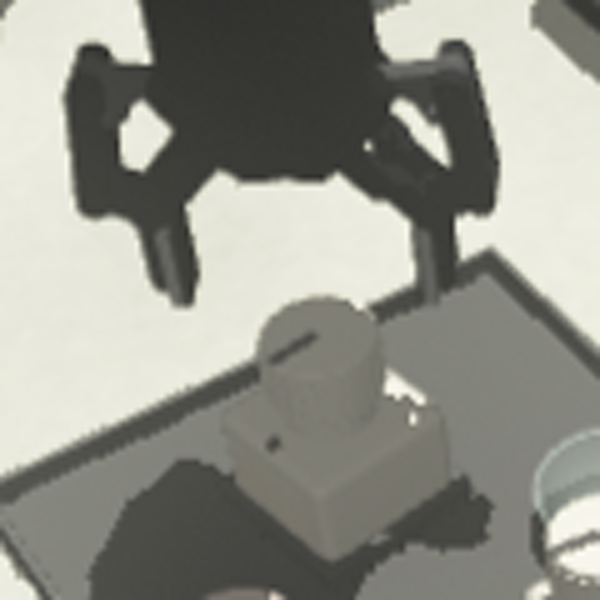

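The cap top centre appears at about (320,338) in the crop and my estimate projects to (317,334), so they agree. The fingers at x≈180 and x≈435 straddle it evenly. Next I'll descend and close.

>>> drive_tool(rows=[{"wx": 0,"wy": 0,"wz": 0,"dx": 0.1,"dy": 0.05,"dz": 1,"grip": 8.5},{"wx": 0,"wy": 0,"wz": 0,"dx": 0.1,"dy": 0.05,"dz": 2,"grip": 8.5},{"wx": 0,"wy": 0,"wz": 0,"dx": 0.1,"dy": 0.05,"dz": 3,"grip": 8.5},{"wx": 0,"wy": 0,"wz": 0,"dx": 0.1,"dy": 0.05,"dz": 3.3,"grip": 8.5},{"wx": 0,"wy": 0,"wz": 0,"dx": 0.1,"dy": 0.05,"dz": 3.3,"grip": 8.5},{"wx": 0,"wy": 0,"wz": 0,"dx": 0.1,"dy": 0.05,"dz": 3.3,"grip": 7},{"wx": 0,"wy": 0,"wz": 0,"dx": 0.1,"dy": 0.05,"dz": 3.3,"grip": 6},{"wx": 0,"wy": 0,"wz": 0,"dx": 0.1,"dy": 0.05,"dz": 3.3,"grip": 5.2},{"wx": 0,"wy": 0,"wz": 0,"dx": 0.1,"dy": 0.05,"dz": 3.3,"grip": 5},{"wx": 0,"wy": 0,"wz": 0,"dx": 0.1,"dy": 0.05,"dz": 3.3,"grip": 5}])

```text
time: 4.42
tcp_pos: [528.2, 138.2, 73.7]
eef_rot: [2.786, 1.45, 0.001]
wrist_force: [0.7, -0.3, 0.2]
grip_width: 0.585
grip_force: 0.0
```

```bash
python3 go.py 527.5 138 72
```

```text
t 4.4167 tcp [528.2 138.2  73.7] yaw 54.99 tool z [ 0.001  0.    -1.   ] q [ 0.27  0.62 -0.74  1.92  0.56  0.82 -1.39]
F [ 0.7 -0.3  0.2] M [ 0.06 -0.03  0.04] grip 49.7 0.0
d cm [-0.06 -0.05  0.17]
```

>>> drive_tool(rows=[{"wx": 0,"wy": 0,"wz": 0,"dx": 0,"dy": 0,"dz": 0,"grip": 4.6},{"wx": 0,"wy": 0,"wz": 0,"dx": 0,"dy": 0,"dz": 0,"grip": 4.2},{"wx": 0,"wy": 0,"wz": 0,"dx": 0,"dy": 0,"dz": 0,"grip": 3.5},{"wx": 0,"wy": 0,"wz": 0,"dx": 0,"dy": 0,"dz": 0,"grip": 3},{"wx": 0,"wy": 0,"wz": 0,"dx": 0,"dy": 0,"dz": 0,"grip": 3},{"wx": 0,"wy": 0,"wz": 0,"dx": 0,"dy": 0,"dz": 0,"grip": 3},{"wx": 0,"wy": 0,"wz": 0,"dx": 0,"dy": 0,"dz": 0.1,"grip": 3},{"wx": 0,"wy": 0,"wz": 0,"dx": 0,"dy": 0,"dz": 0.2,"grip": 3},{"wx": 0,"wy": 0,"wz": 0,"dx": 0,"dy": 0,"dz": 0.3,"grip": 3},{"wx": 0,"wy": 0,"wz": 0,"dx": 0,"dy": 0,"dz": 0.3,"grip": 3}])

```text
time: 5.25
tcp_pos: [527.4, 138.9, 71.0]
eef_rot: [-2.786, -1.452, 0.001]
wrist_force: [-4.9, 1.1, 9.2]
grip_width: 0.514
grip_force: 60.4
```

```bash
python3 go.py
```

```text
t 5.25 tcp [527.4 138.9  71. ] yaw 55.04 tool z [-0.  0. -1.] q [ 0.27  0.62 -0.74  1.92  0.57  0.81 -1.39]
F [-4.9  1.1  9.2] M [ 0.1   1.06 -0.01] grip 43.7 60.39150953292847
```

The grip is at 60 N, and 9.2 N at about 2.7 mm down matches the spring. I'll press further.

>>> drive_tool(rows=[{"wx": 0,"wy": 0,"wz": 0,"dx": 0,"dy": 0,"dz": 0.1,"grip": 3},{"wx": 0,"wy": 0,"wz": 0,"dx": 0,"dy": 0,"dz": 0.2,"grip": 3},{"wx": 0,"wy": 0,"wz": 0,"dx": 0,"dy": 0,"dz": 0.3,"grip": 3},{"wx": 0,"wy": 0,"wz": 0,"dx": 0,"dy": 0,"dz": 0.4,"grip": 3},{"wx": 0,"wy": 0,"wz": 0,"dx": 0,"dy": 0,"dz": 0.45,"grip": 3},{"wx": 0,"wy": 0,"wz": 0,"dx": 0,"dy": 0,"dz": 0.45,"grip": 3},{"wx": 0,"wy": 0,"wz": 0,"dx": 0,"dy": 0,"dz": 0.45,"grip": 3},{"wx": 0,"wy": 0,"wz": 0,"dx": 0,"dy": 0,"dz": 0.45,"grip": 3},{"wx": 0,"wy": 0,"wz": 0,"dx": 0,"dy": 0,"dz": 0.45,"grip": 3},{"wx": 0,"wy": 0,"wz": 0,"dx": 0,"dy": 0,"dz": 0.45,"grip": 3}])

```text
time: 6.08
tcp_pos: [527.4, 138.9, 67.1]
eef_rot: [2.786, 1.452, -0.001]
wrist_force: [-6.2, -0.8, 16.0]
grip_width: 0.516
grip_force: 60.8
```

```bash
python3 go.py
```

```text
t 6.0833 tcp [527.4 138.9  67.1] yaw 55.04 tool z [-0. -0. -1.] q [ 0.26  0.63 -0.73  1.93  0.57  0.81 -1.39]
F [-6.2 -0.8 16. ] M [0.09 1.46 0.02] grip 43.9 60.84249258041382
```

The cap is fully down: 6.6 mm of travel and 16 N. Now I'll turn it anticlockwise, which is negative about tool z.

>>> drive_tool(rows=[{"wx": 0,"wy": 0,"wz": -3,"dx": 0,"dy": 0,"dz": 0,"grip": 3},{"wx": 0,"wy": 0,"wz": -8,"dx": 0,"dy": 0,"dz": 0,"grip": 3},{"wx": 0,"wy": 0,"wz": -13,"dx": 0,"dy": 0,"dz": 0,"grip": 3},{"wx": 0,"wy": 0,"wz": -18,"dx": 0,"dy": 0,"dz": 0,"grip": 3},{"wx": 0,"wy": 0,"wz": -23,"dx": 0,"dy": 0,"dz": 0,"grip": 3},{"wx": 0,"wy": 0,"wz": -28,"dx": 0,"dy": 0,"dz": 0,"grip": 3},{"wx": 0,"wy": 0,"wz": -33,"dx": 0,"dy": 0,"dz": 0,"grip": 3},{"wx": 0,"wy": 0,"wz": -38,"dx": 0,"dy": 0,"dz": 0,"grip": 3},{"wx": 0,"wy": 0,"wz": -42,"dx": 0,"dy": 0,"dz": 0,"grip": 3},{"wx": 0,"wy": 0,"wz": -45,"dx": 0,"dy": 0,"dz": 0,"grip": 3}])

```text
time: 6.92
tcp_pos: [526.9, 138.9, 67.0]
eef_rot: [-2.014, -2.41, 0.001]
wrist_force: [-7.0, 0.1, 14.5]
grip_width: 0.514
grip_force: 61.0
```

```bash
python3 go.py
```

```text
t 6.9167 tcp [526.9 138.9  67. ] yaw 100.24 tool z [-0.001 -0.    -1.   ] q [ 0.38  0.7  -0.9   1.92  0.72  0.88 -0.72]
F [-7.   0.1 14.5] M [ 0.    1.65 -0.06] grip 43.7 61.01708114147186
```

>>> drive_tool(rows=[{"wx": 0,"wy": 0,"wz": -4,"dx": 0,"dy": 0,"dz": 0,"grip": 3},{"wx": 0,"wy": 0,"wz": -8,"dx": 0,"dy": 0,"dz": 0,"grip": 3},{"wx": 0,"wy": 0,"wz": -12,"dx": 0,"dy": 0,"dz": 0,"grip": 3},{"wx": 0,"wy": 0,"wz": -16,"dx": 0,"dy": 0,"dz": 0,"grip": 3},{"wx": 0,"wy": 0,"wz": -19,"dx": 0,"dy": 0,"dz": 0,"grip": 3},{"wx": 0,"wy": 0,"wz": -22,"dx": 0,"dy": 0,"dz": 0,"grip": 3},{"wx": 0,"wy": 0,"wz": -24,"dx": 0,"dy": 0,"dz": 0,"grip": 3},{"wx": 0,"wy": 0,"wz": -26,"dx": 0,"dy": 0,"dz": 0,"grip": 3},{"wx": 0,"wy": 0,"wz": -27,"dx": 0,"dy": 0,"dz": 0,"grip": 3},{"wx": 0,"wy": 0,"wz": -27,"dx": 0,"dy": 0,"dz": 0,"grip": 3}])

```text
time: 7.75
tcp_pos: [526.7, 138.8, 66.9]
eef_rot: [-1.403, -2.809, 0.001]
wrist_force: [-7.8, 0.8, 14.5]
grip_width: 0.517
grip_force: 61.2
```

```bash
python3 go.py
```

```text
t 7.75 tcp [526.7 138.8  66.9] yaw 126.91 tool z [-0.002  0.    -1.   ] q [ 0.44  0.76 -1.    1.92  0.8   0.93 -0.32]
F [-7.8  0.8 14.5] M [ 0.01  1.71 -1.17] grip 44.0 61.2017422914505
```

The moment about z is −1.17 N m, so the cap is at the end stop. I'll ease up, release, and rise.

>>> drive_tool(rows=[{"wx": 0,"wy": 0,"wz": 1,"dx": 0,"dy": 0,"dz": -0.2,"grip": 3},{"wx": 0,"wy": 0,"wz": 1,"dx": 0,"dy": 0,"dz": -0.5,"grip": 3},{"wx": 0,"wy": 0,"wz": 1,"dx": 0,"dy": 0,"dz": -0.6,"grip": 3},{"wx": 0,"wy": 0,"wz": 1,"dx": 0,"dy": 0,"dz": -0.6,"grip": 6},{"wx": 0,"wy": 0,"wz": 1,"dx": 0,"dy": 0,"dz": -0.6,"grip": 8.5},{"wx": 0,"wy": 0,"wz": 1,"dx": 0,"dy": 0,"dz": -0.6,"grip": 8.5},{"wx": 0,"wy": 0,"wz": 1,"dx": 0,"dy": 0,"dz": -0.6,"grip": 8.5},{"wx": 0,"wy": 0,"wz": 1,"dx": 0,"dy": 0,"dz": -0.6,"grip": 8.5},{"wx": 0,"wy": 0,"wz": 1,"dx": 0,"dy": 0,"dz": -2,"grip": 8.5},{"wx": 0,"wy": 0,"wz": 1,"dx": 0,"dy": 0,"dz": -4,"grip": 8.5}])

```text
time: 8.58
tcp_pos: [526.6, 137.7, 105.3]
eef_rot: [-1.424, -2.797, 0.003]
wrist_force: [0.1, 0.2, 0.6]
grip_width: 0.994
grip_force: 0.0
```

>>> drive_tool(rows=[{"wx": 0,"wy": 0,"wz": 0,"dx": 0,"dy": 0,"dz": -2,"grip": 8.5},{"wx": 0,"wy": 0,"wz": 0,"dx": 0,"dy": 0,"dz": -5,"grip": 8.5},{"wx": 0,"wy": 0,"wz": 0,"dx": 0,"dy": 0,"dz": -8,"grip": 8.5},{"wx": 0,"wy": 0,"wz": 0,"dx": 0,"dy": 0,"dz": -10,"grip": 8.5},{"wx": 0,"wy": 0,"wz": 0,"dx": 0,"dy": 0,"dz": -11,"grip": 8.5},{"wx": 0,"wy": 0,"wz": 0,"dx": 0,"dy": 0,"dz": -12,"grip": 8.5},{"wx": 0,"wy": 0,"wz": 0,"dx": 0,"dy": 0,"dz": -12,"grip": 8.5},{"wx": 0,"wy": 0,"wz": 0,"dx": 0,"dy": 0,"dz": -12,"grip": 8.5},{"wx": 0,"wy": 0,"wz": 0,"dx": 0,"dy": 0,"dz": -12,"grip": 8.5},{"wx": 0,"wy": 0,"wz": 0,"dx": 0,"dy": 0,"dz": -12,"grip": 8.5}])

```text
time: 9.42
tcp_pos: [527.2, 137.8, 224.5]
eef_rot: [-1.425, -2.798, 0.002]
wrist_force: [-0.1, -0.3, 0.3]
grip_width: 0.998
grip_force: 0.0
```

```bash
python3 go.py
python3 - <<'E'
from plant import bot
import cv2
a=bot.grab_frame("side")["img"][135:285,135:285,::-1]
cv2.imwrite("pics/c4.png",cv2.resize(a,(600,600),interpolation=cv2.INTER_CUBIC))
E
```

```text
t 9.4167 tcp [527.2 137.8 224.5] yaw 126.01 tool z [-0.002 -0.    -1.   ] q [ 0.59  0.57 -1.2   1.81  0.58  1.17 -0.17]
F [-0.1 -0.3  0.3] M [ 0.01 -0.03 -0.01] grip 84.8 0.0
```

View pics/c4.png

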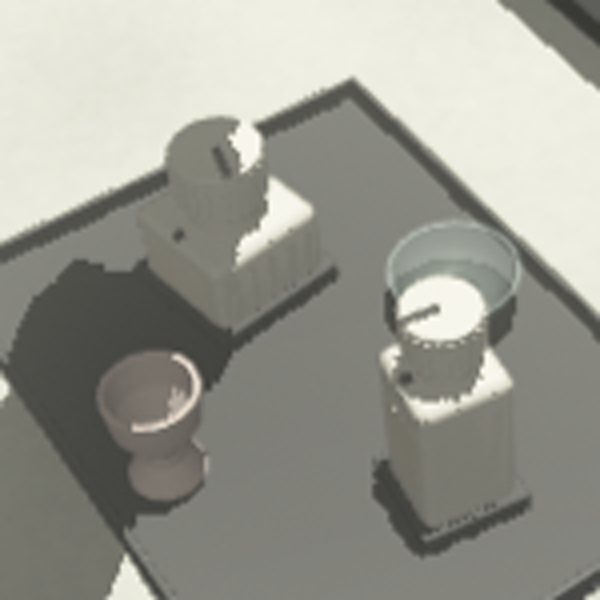

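The side view shows the short cap risen, with its bar now running from about (217,150) to (232,172), well away from the shoulder mark at (179,235). The tall tub's bar still points at its own mark. I'll check the bar angle.

Run:
```python
from h import *
for th in(-174,-117,-105):
    a=np.radians(th);print(th,[((proj("side",[527+r*np.cos(a),138+r*np.sin(a),96])-[135,135]+.5)*4).round() for r in(0,22)])
```

```text
-174 [array([213., 147.]), array([174., 169.])]
-117 [array([213., 147.]), array([214., 179.])]
-105 [array([213., 147.]), array([224., 178.])]
```

The bar's direction matches the end stop, about 1.2 rad, and the cap's height matches sprung up.

```bash
python3 -c "
from plant import bot
print(bot.sign_off())"
```

```text
the job is handed in; nothing more can be done
None
```

The short tub's cap was pressed down, turned anticlockwise to its end stop and let go. The last picture shows it turned and sprung back up, with the tall tub's cap still closed. The job is handed in at about 9.5 s; no verdict was returned.

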